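Lay out the hardness-test samples on their silhouette pads

ROBOT

A 6-joint arm with a two-finger parallel gripper is mounted at the origin on a cart in front of the work surface, level with it; the furniture and walls round the work are solid. World frame = base frame: x ahead of the robot, y to its left, z up, the work surface at z = 0. Lengths are in mm, angles in rad, forces in N, time in s.
With the tool pointing down it reaches from about 400 to 825 mm from the base axis. Payload 7 kg.
Tool frame: the origin (TCP) lies on the centre line of the jaws, within the pads' length; the fingertips stand 19 mm ahead of it and the grasp point (between the pads) is the TCP; z points along the fingers, y is the line along which they close (so a half turn about z gives the same grasp; the last joint's range is limited). The gripper opens to 85 mm and grips with 20 to 120 N. Pads are 22 mm wide; open, the fingers measure 114 mm over their backs; the gripper's body (76 mm by 85 mm) begins 54 mm behind the grasp point. The pads swing forward as they close: fully open they stand 13 mm farther back than shut.
Start: joints at [1.554, 0.359, 0.012, 0, -1.224, -0.288], TCP at [202.578, 643.861, 250.302] pointing down, gripper open.
Joint ranges: [-3.07, 3.07], [-1.43, 2.12], [-1.02, 1.25], [-3.03, 1.67], [-3.05, -0], [-3.03, 3.03]. Speed limits (rad/s): [2.39, 2.39, 3.01, 3.14, 3.14, 3.14].

INTERFACE

Orientations are given as a unit quaternion [x, y, z, w].
In Python, from bench import sensors, optics, manip gives the robot as it stands.
- The arm moves only by the tool play_rows, never from a script. Its argument "targets" is a list of rows, each an object of numbers: "claw": the closure, from -1 (fully open) to 1 (shut); "dx", "dy", "dz": the shift along the tool's x, y, z in cm; "wx", "wy", "wz": the turn, a rotation vector about the tool's x, y, z in rad. A call has 1 to 10 rows; each row shifts and turns the commanded pose from where the row before left it, along the tool's axes as they then stand; what a row does not reach is not made up. A row lasts 1/8 s, in which the tool goes at most 62.5 mm and 10.7 degrees, less where a joint would pass 70% of its speed; a pose out of reach is approached as far as the arm can. A call is refused whole if a number of a shift passes 6.25 or a number of a turn 0.188, either way. A call with a gripper value outside its range is refused whole. The fingers move at their own pace and stop on an object; "grip_force" is the grip in N (left out, the last holds). Time passes only in rows, so rows that do not move let the fingers close. It gives the time, the measured TCP pose, the force, the opening and the grip force at its end, in the units of the state.
- sensors.sense(): the state, without advancing time (a new reading comes with each control period).
- optics.capture(name): name is "scene" or "top" or "wrist"; returns (picture, depth): 384x512x3 uint8, red, green, blue; 384x512 float32, mm along the optical axis (not along the pixel's ray), 0 where there is no reading.
- optics.get_calibration(name): a dict with "K" (3x3 intrinsics, pixels), "R" (3x3) and "t" (3): a world point X has camera coordinates R X + t. Camera axes: x right, y down, z forward; pixel columns grow to the right and rows downward; lengths in mm; the calibration is good to about 2 mm. A picture is of the moment at which its call begins: read the wrist's pose just before it. get_calibration takes no time and is no camera call; for the wrist camera it gives the pose at the moment of the call.
- manip.finish_job(): hands the job in; it is judged then, once.
The state is a dict: "time": time; "q": joint angles; "qvel": joint speeds; "tau": joint torques, N m; "tool_pos": TCP position; "ee_rot": TCP orientation; "ft_force": force on the tool from outside, world axes, zero at the start; "moment": the same for the moment, N m; "width": opening from 0.0 (shut) to 1.0 (fully open); "gripper_force": force on a finger pad.
Only numpy, scipy, OpenCV 4.12 (cv2) and the standard library are available. Lean on these libraries where they do the work, as an engineer would, in place of code of your own. Each camera call takes 0.05 s, during which the arm holds its last target. There are 200 camera calls.

TASK

Lay out the four samples for the next hardness test: set the gear, the bronze bushing, the hexagon nut and the dowel pin each on the round metal pad that carries its own dark silhouette, flat and centred on it, the pin turned to lie along its silhouette. Leave the capped vial and the bolt standing where they are.

Things in the scene. Friction and masses are not known exactly. Their poses are not given: they have to be found in the camera images.
- gear_center (a point): Steel spur gear lying flat, 52 mm over the teeth, 16 mm high, with a bore. The point is its centre, 8 mm above its underside; z is its axis, up. Can be gripped as a disc across any diameter.
- bushing_center (a point): Bronze-coloured plain ring (bushing) standing on its end, 36 mm outer diameter, 30 mm high. The point is its centre, 15 mm above its underside; z is its axis, up.
- nut_center (a point): Steel hexagon nut lying flat, 24 mm across flats, 27 mm across corners, 13 mm high. The point is its centre, 6.5 mm above its underside; z up. One pair of flats faces along +x and -x, so the flats repeat every 60 degrees about z.
- pin_center (a point): Plain steel dowel pin lying down, a rod 11 mm thick (x and z) and 40 mm long (y). It does not roll. The point is its centre, 5.5 mm above its underside; y is its long direction, z up.
- pad_gear_top (a point): Gear pad: dark toothed-wheel silhouette, 54 mm across, with a light bore, inlaid in the top of a flat round aluminium pad, 64 mm across and 3 mm thick, fixed to the bench. The point is the centre of the pad's top face, which is also the centre of the silhouette; z up. The turn of the gear does not matter.
- pad_bushing_top (a point): Bushing pad: dark smooth ring silhouette, 39 mm across, with a light middle, inlaid in the top of a flat round aluminium pad, 64 mm across and 3 mm thick, fixed to the bench. The point is the centre of the pad's top face, which is also the centre of the silhouette; z up. 
- pad_nut_top (a point): Nut pad: small dark hexagon silhouette, 27 mm across flats, with a light middle, inlaid in the top of a flat round aluminium pad, 64 mm across and 3 mm thick, fixed to the bench. The point is the centre of the pad's top face, which is also the centre of the silhouette; z up. The turn of the nut does not matter.
- pad_pin_top (a point): Pin pad: dark narrow oblong silhouette, 14 by 43 mm, without a hole, inlaid in the top of a flat round aluminium pad, 64 mm across and 3 mm thick, fixed to the bench. The point is the centre of the pad's top face, which is also the centre of the silhouette; z up. y is the long direction of the silhouette. The pin may lie on it either way round.
- vial_center (a point): Bystander: white sample vial with a blue cap, loose, standing upright beside the work, 27 mm across, 52 mm high. The point is its centre, 26 mm up. Not to be moved. (Surroundings: left of the work stands the fixed hardness tester, its near corner at about x 0.52, y 0.04, its head overhanging from 0.5 m above the bench: keep the arm low there and come in from the front.)
- bolt_center (a point): Bystander: steel bolt, loose, standing on its head beside the work, 27 mm across, 70 mm high. The point is its centre, 35 mm up. Not to be moved. (Surroundings: behind the work lies a fixed instrument case 75 mm high, its front edge running from about x 0.75, y -0.13 to x 0.56, y -0.45; the bench edge and the rows of parts run parallel to it.)
There are look-alikes about, which are no part of the job. Leave any red look-alike of the part that bears gear_center alone.

How it is judged (in metres and radians):
At the end, for the whole second after the job is handed in: Gear, bushing, nut and pin each lie on the pad with their own silhouette: centre within 10 mm of the pad's centre, resting on the pad's top (height within 3 mm), level within 0.1 rad, at rest; the pin's long direction within 0.26 rad (15 degrees) of its silhouette's, either way round (horizontal distance between gear_center and pad_gear_top below 0.01 m and z of gear_center in the frame of pad_gear_top between 0.005 and 0.011 m and angle between each of gear_center, bushing_center, nut_center, pin_center's own z axis and vertical below 0.1 rad and linear speed of each of gear, bushing, nut, pin below 0.02 m/s and horizontal distance between bushing_center and pad_bushing_top below 0.01 m and z of bushing_center in the frame of pad_bushing_top between 0.012 and 0.018 m and horizontal distance between nut_center and pad_nut_top below 0.01 m and z of nut_center in the frame of pad_nut_top between 0.0035 and 0.0095 m and horizontal distance between pin_center and pad_pin_top below 0.01 m and z of pin_center in the frame of pad_pin_top between 0.0025 and 0.0085 m and angle between the y axis of pin_center and the y axis of pad_pin_top, either way round below 0.26 rad); the robot touches nothing.
It fails at once if the vial is shifted by more than 20 mm or tipped (distance of vial_center from where it was at the start of the episode above 0.02 m or angle between vial_center's own z axis and vertical above 0.4 rad).
It fails at once if the bolt is shifted by more than 20 mm or tipped (distance of bolt_center from where it was at the start of the episode above 0.02 m or angle between bolt_center's own z axis and vertical above 0.4 rad).
It also fails if it takes over 86 s, if anything falls off the work surface, if the arm or the gripper's body presses on something with over 40 N, if the wrist force passes 120 N, or if a joint passes its speed limit or range.

## Working session

There is one attempt and no reset: what is moved stays moved. The work goes in short steps, Python scripts to look and compute and a tool call to move; the robot and the scene stay as the last step left them, time stands still between calls to the robot, and variables do not carry over. Pictures are saved under pics/ and viewed, at most 14 in all, crops included, and the job is handed in when it is done.

Besides the shell and the picture viewer there is one more tool, called after ">>>" in YAML: its name, and indented under it one key for each argument. play_rows: Moves the arm, as the interface text tells. Its arguments: {"type":"object","properties":{"targets":{"type":"array"},"grip_force":{"type":"number"}},"required":["targets"]}

```bash
mkdir -p pics; ls; python3 - <<'E'
from bench import sensors, optics, manip
import cv2,numpy as np
print(sensors.sense())
for n in ("scene","top"):
    p,d=optics.capture(n); c=optics.get_calibration(n)
    cv2.imwrite(f"pics/{n}0.png",cv2.cvtColor(p,cv2.COLOR_RGB2BGR)); np.savez(f"pics/{n}0.npz",p=p,d=d,**c)
    print(n,c)
E
```

```text
pics
{'time': 0.0, 'q': array([ 1.55408281e+00,  3.59375634e-01,  1.10610695e-02, -3.55860087e-04,
       -1.22411912e+00, -2.88067792e-01]), 'qvel': array([0.00091234, 0.00091816, 0.00068402, 0.00043173, 0.00062787,
       0.00023646]), 'tau': array([ 7.20564985e-04, -5.83316946e+01,  2.93416840e+01,  6.93679601e+00,
       -5.83556088e-03,  1.59690893e-05]), 'tool_pos': array([202.4633241 , 643.43984479, 249.37087702]), 'ee_rot': array([ 9.88401453e-01, -1.51861348e-01, -5.50218427e-05,  8.33784144e-04]), 'ft_force': array([-0.70925356, -0.25081137, -0.4314264 ]), 'moment': array([-0.02584263,  0.00564512,  0.02813684]), 'gripper_force': 0.0, 'width': 1.0020709506767238}
scene {'K': array([[447.0584413 ,   0.        , 251.04910272],
       [  0.        , 447.0584413 , 193.28417708],
       [  0.        ,   0.        ,   1.        ]]), 'R': array([[-0.87949903, -0.47546788, -0.02029147],
       [-0.26482915,  0.52440473, -0.80923742],
       [ 0.39540734, -0.70634976, -0.58713121]]), 't': array([259.12466807, 315.62091698, 592.56886666])}
top {'K': array([[478.15196384,   0.        , 254.10412245],
       [  0.        , 478.15196384, 190.66911793],
       [  0.        ,   0.        ,   1.        ]]), 'R': array([[-0.0233594 , -0.99961541, -0.01494586],
       [-0.9933405 ,  0.02489473, -0.11249401],
       [ 0.11282282,  0.01221853, -0.99353999]]), 't': array([-251.72730782,  434.67671636, 1057.96165646])}
```

View pics/scene0.png

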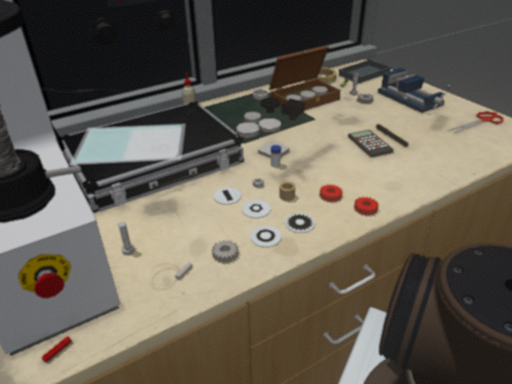

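View pics/top0.png

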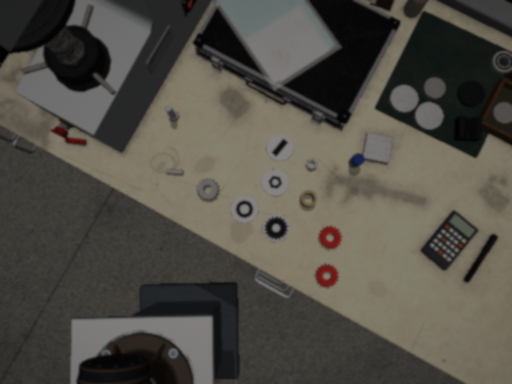

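The scene view shows the steel gear (225,251), pin (184,270), bushing (287,191), nut (258,183), and red look-alikes (331,193) and (366,206). The pads are pin (227,196), nut (256,209), one ring (265,237) and one toothed (300,223). The bolt is at (126,240) and the vial at (276,156). In the top view the gear is at (207,190) and the pin at (175,172). Next I'll check this in an enlarged crop.

```bash
cat > h.py <<'E'
import numpy as np,cv2
def ray(c,u,v,z):
    K,R,t=c["K"],c["R"],c["t"]; o=-R.T@t; d=R.T@np.linalg.inv(K)@[u,v,1.]
    return o+d*(z-o[2])/d[2]
E
python3 - <<'E'
import numpy as np,cv2
f=np.load("pics/top0.npz"); p=f["p"][95:295,150:350]
cv2.imwrite("pics/crop1.png",cv2.cvtColor(cv2.resize(p,(800,600),fx=0,fy=0,interpolation=cv2.INTER_CUBIC)if 0 else cv2.resize(p,(600,600),interpolation=cv2.INTER_CUBIC),cv2.COLOR_RGB2BGR))
E
```

```text
(no output)
```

View pics/crop1.png

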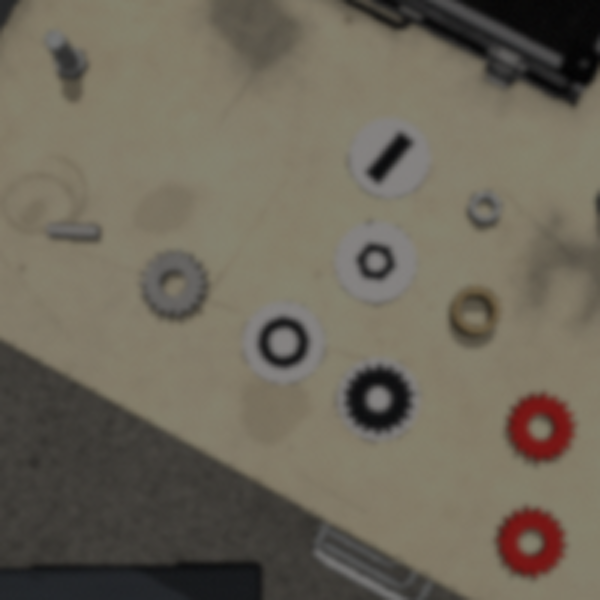

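The crop (3x, offset 150,95) shows each thing clearly: gear (174,284), pin (74,231), bushing (474,311) and nut (485,209). Pads are pin (389,158), nut (375,261), bushing (284,342) with a smooth ring, and gear (378,399) with teeth. The red gears at (540,428) and (530,543) are the only look-alikes. I choose the grey gear.

```bash
python3 - <<'E'
import numpy as np
from h import ray
f=np.load("pics/top0.npz"); g=np.load("pics/scene0.npz")
P=dict(gear=(174,284,12),pin=(74,231,8),bush=(474,311,15),nut=(485,209,8),Ppin=(389,158,3),Pnut=(375,261,3),Pbush=(284,342,3),Pgear=(378,399,3),bolt=(72,70,10),
 pinA=(48,230,8),pinB=(99,233,8),padA=(375,177,3),padB=(404,138,3))
S=dict(gear=(225,251,8),pin=(184,270,6),bush=(287,191,15),nut=(258,183,7),Ppin=(227,196,3),Pnut=(256,209,3),Pbush=(265,237,3),Pgear=(300,223,3),bolt=(127,249,5),vial=(276,160,26))
for k in {**P,**S}:
    out=[k]
    if k in P:
        x,y,z=P[k]; u,v=150+x/3-.33,95+y/3-.33; out.append(ray(f,u,v,z).round(0))
        dd=f["d"][int(v),int(u)]; pc=np.linalg.inv(f["K"])@[u,v,1]*dd; out.append(("depthz",(f["R"].T@(pc-f["t"])).round(0)))
    if k in S: out.append(("scene",ray(g,*S[k]).round(0)))
    print(*out)
E
```

```text
gear [ 435. -156.   12.] ('depthz', array([ 437., -155.,   -0.])) ('scene', array([ 436., -155.,    8.]))
pin [479. -79.   8.] ('depthz', array([478., -79.,  10.])) ('scene', array([479., -78.,   6.]))
bush [ 409. -383.   15.] ('depthz', array([ 410., -384.,    4.])) ('scene', array([ 408., -382.,   15.]))
nut [ 488. -395.    8.] ('depthz', array([ 489., -396.,    3.])) ('scene', array([ 487., -391.,    7.]))
Ppin [ 531. -323.    3.] ('depthz', array([ 530., -323.,    4.])) ('scene', array([ 529., -318.,    3.]))
Pnut [ 450. -310.    3.] ('depthz', array([ 450., -310.,    5.])) ('scene', array([ 447., -305.,    3.]))
Pbush [ 390. -239.    3.] ('depthz', array([ 390., -239.,    3.])) ('scene', array([ 388., -232.,    3.]))
Pgear [ 345. -309.    3.] ('depthz', array([ 345., -309.,    4.])) ('scene', array([ 342., -305.,    3.]))
bolt [605. -78.  10.] ('depthz', array([606., -78.,   7.])) ('scene', array([614., -74.,   5.]))
pinA [480. -59.   8.] ('depthz', array([481., -57.,  -1.]))
pinB [477. -98.   8.] ('depthz', array([476., -99.,  11.]))
padA [ 516. -312.    3.] ('depthz', array([ 516., -312.,    4.]))
padB [ 546. -335.    3.] ('depthz', array([ 546., -335.,    3.]))
vial ('scene', array([ 481., -475.,   26.]))
```

Both cameras agree within about 6 mm. I'm moving in along the front, low enough to stay under the tester head.

>>> play_rows:
  targets:
    - {"claw": -1, "dx": 3.22, "dy": 3.63}
    - {"dx": 3.22, "dy": 3.63}
    - {"dx": 3.22, "dy": 3.63}
    - {"dx": 3.22, "dy": 3.63}
    - {"dx": 3.22, "dy": 3.63}
    - {"dx": 3.22, "dy": 3.63}
    - {"dx": 3.22, "dy": 3.63}
    - {"dx": 3.22, "dy": 3.63}
    - {"dx": 3.22, "dy": 3.63}
    - {"dx": 3.22, "dy": 3.63}
  grip_force: 50

```text
validation failed for argument at $.ta...
```

>>> play_rows:
  targets:
    - {"claw": -1, "dx": 2, "dy": 4.7}
    - {"dx": 2, "dy": 4.7}
    - {"dx": 2, "dy": 4.7}
    - {"dx": 2, "dy": 4.7}
    - {"dx": 2, "dy": 4.7}
    - {"dx": 2, "dy": 4.7}
    - {"dx": 2, "dy": 4.7}
    - {"wz": 0.18}
    - {"wz": 0.18}
    - {"wz": 0.18}

```text
validation failed for argument at $.ta...
```

>>> play_rows:
  targets:
    - {"wz": 0.18}
    - {"wz": 0.18}
    - {"wz": 0.18}
    - {"wz": 0.18}
    - {"wz": 0.0}

```text
validation failed for argument at $.ta...
```

>>> play_rows:
  targets:
    - {"claw": -1, "dx": 3.22, "dy": 3.63, "dz": 0, "wx": 0, "wy": 0, "wz": 0}
    - {"claw": -1, "dx": 3.22, "dy": 3.63, "dz": 0, "wx": 0, "wy": 0, "wz": 0}
    - {"claw": -1, "dx": 3.22, "dy": 3.63, "dz": 0, "wx": 0, "wy": 0, "wz": 0}
    - {"claw": -1, "dx": 3.22, "dy": 3.63, "dz": 0, "wx": 0, "wy": 0, "wz": 0}
    - {"claw": -1, "dx": 3.22, "dy": 3.63, "dz": 0, "wx": 0, "wy": 0, "wz": 0}
    - {"claw": -1, "dx": 3.22, "dy": 3.63, "dz": 0, "wx": 0, "wy": 0, "wz": 0}
    - {"claw": -1, "dx": 3.22, "dy": 3.63, "dz": 0, "wx": 0, "wy": 0, "wz": 0}
    - {"claw": -1, "dx": 3.22, "dy": 3.63, "dz": 0, "wx": 0, "wy": 0, "wz": 0}
    - {"claw": -1, "dx": 3.22, "dy": 3.63, "dz": 0, "wx": 0, "wy": 0, "wz": 0}
    - {"claw": -1, "dx": 3.22, "dy": 3.63, "dz": 0, "wx": 0, "wy": 0, "wz": 0}
  grip_force: 50

```text
time: 1.35
tool_pos: [401.0, 199.4, 250.3]
ee_rot: [0.988, -0.152, -0.0, -0.0]
ft_force: [0.2, 0.2, -0.9]
width: 1.001
gripper_force: 0.0
```

>>> play_rows:
  targets:
    - {"claw": -1, "dx": 2, "dy": 4.7, "dz": 0, "wx": 0, "wy": 0, "wz": 0}
    - {"claw": -1, "dx": 2, "dy": 4.7, "dz": 0, "wx": 0, "wy": 0, "wz": 0}
    - {"claw": -1, "dx": 2, "dy": 4.7, "dz": 0, "wx": 0, "wy": 0, "wz": 0}
    - {"claw": -1, "dx": 2, "dy": 4.7, "dz": 0, "wx": 0, "wy": 0, "wz": 0}
    - {"claw": -1, "dx": 2, "dy": 4.7, "dz": 0, "wx": 0, "wy": 0, "wz": 0}
    - {"claw": -1, "dx": 2, "dy": 4.7, "dz": 0, "wx": 0, "wy": 0, "wz": 0}
    - {"claw": -1, "dx": 2, "dy": 4.7, "dz": 0, "wx": 0, "wy": 0, "wz": 0}
    - {"claw": -1, "dx": 0, "dy": 0, "dz": 0, "wx": 0, "wy": 0, "wz": 0.18}
    - {"claw": -1, "dx": 0, "dy": 0, "dz": 0, "wx": 0, "wy": 0, "wz": 0.18}
    - {"claw": -1, "dx": 0, "dy": 0, "dz": 0, "wx": 0, "wy": 0, "wz": 0.18}

```text
time: 2.6
tool_pos: [435.2, -155.2, 249.9]
ee_rot: [0.911, -0.413, -0.0, 0.0]
ft_force: [-0.3, -0.6, 0.3]
width: 1.001
gripper_force: 0.0
```

>>> play_rows:
  targets:
    - {"claw": -1, "dx": 0, "dy": 0, "dz": 0, "wx": 0, "wy": 0, "wz": 0.18}
    - {"claw": -1, "dx": 0, "dy": 0, "dz": 0, "wx": 0, "wy": 0, "wz": 0.18}
    - {"claw": -1, "dx": 0, "dy": 0, "dz": 0, "wx": 0, "wy": 0, "wz": 0.18}
    - {"claw": -1, "dx": 0, "dy": 0, "dz": 0, "wx": 0, "wy": 0, "wz": 0.18}
    - {"claw": -1, "dx": 0, "dy": 0, "dz": 0, "wx": 0, "wy": 0, "wz": 0}

```text
time: 3.22
tool_pos: [435.4, -154.9, 250.1]
ee_rot: [0.71, -0.705, -0.0, 0.0]
ft_force: [1.2, 0.3, -0.2]
width: 0.999
gripper_force: 0.0
```

```bash
cat >> h.py <<'E'
def psi_pos(s):
    from scipy.spatial.transform import Rotation as Ro
    M=Ro.from_quat(s["ee_rot"]).as_matrix(); return np.arctan2(M[1,0],M[0,0]),s["tool_pos"],M
def go(s,X,Y,Z=None,psi=None):
    "tool-frame shift (cm) to world X,Y (mm)"
    a,p,M=psi_pos(s); d=M.T@(np.array([X,Y,p[2] if Z is None else Z])-p)/10
    print("psi %.3f"%a,"pos",p.round(1),"shift cm",d.round(2),"" if psi is None else "wz %.3f"%(a-psi))
def snap(name):
    from bench import optics,sensors
    s=sensors.sense(); c=optics.get_calibration("wrist"); p,d=optics.capture("wrist")
    cv2.imwrite(f"pics/{name}.png",cv2.cvtColor(p,cv2.COLOR_RGB2BGR)); np.savez(f"pics/{name}.npz",p=p,d=d,**c); return s,c
E
python3 - <<'E'
from h import *
s,c=snap("w1"); print(c["R"],-c["R"].T@c["t"],s["q"]); go(s,435,-156)
E
```

```text
[[-0.99996887 -0.00764752  0.00194134]
 [-0.00669455  0.95258401  0.30420206]
 [-0.00417568  0.3041796  -0.95260555]] [ 435.50350733 -232.29471951  374.72525658] [ 8.61391110e-02  7.86602010e-04 -4.35659285e-01 -1.62095050e-04
 -1.13481058e+00 -7.89306536e-02]
psi -1.564 pos [ 435.4 -154.9  250.1] shift cm [0.11 0.04 0.  ]
```

View pics/w1.png

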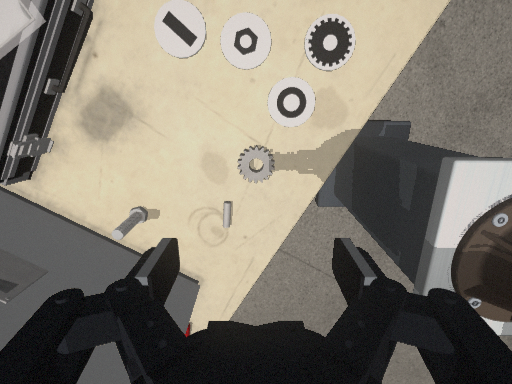

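The wrist view shows the gear (256,164), pin (228,214), bushing pad (291,102), gear pad (330,42), nut pad (246,41) and pin pad (180,28).

```bash
python3 - <<'E'
from h import *
f=np.load("pics/w1.npz")
for n,u,v,z in [("gear",256,164,12),("pin",228,214,8),("pinA",229.5,202,9),("pinB",226.5,227,9),("Pbush",291,102,3),("Pgear",330,42,3),("Pnut",246,41,3),("Ppin",180,28,3),("padA",165,13,3),("padB",195,43,3),("bolthead",139,213,6)]:
    d=f["d"][int(v),int(u)]; w=f["R"].T@(np.linalg.inv(f["K"])@[u,v,1]*d-f["t"]); print(n,ray(f,u,v,z).round(1),w.round(0))
E
```

```text
gear [ 433.4 -153.6   12. ] [ 433. -151.    1.]
pin [474.7 -76.2   8. ] [474. -78.  13.]
pinA [471.9 -95.7   9. ] [472. -95.   8.]
pinB [477.4 -55.3   9. ] [477. -56.  11.]
Pbush [ 387.4 -236.2    3. ] [ 388. -236.    6.]
Pgear [ 342.1 -307.8    3. ] [ 342. -308.    3.]
Pnut [ 447.2 -308.1    3. ] [ 447. -308.    5.]
Ppin [ 528.5 -321.7    3. ] [ 528. -322.    3.]
padA [ 545.4 -337.6    3. ] [ 545. -337.    4.]
padB [ 511.  -305.3    3. ] [ 511. -305.    3.]
bolthead [608.6 -76.1   6. ] [606. -78.  12.]
```

>>> play_rows:
  targets:
    - {"claw": -0.8, "dx": 0, "dy": -0.1, "dz": 5, "wx": 0, "wy": 0, "wz": 0}
    - {"claw": -0.8, "dx": 0, "dy": 0, "dz": 5, "wx": 0, "wy": 0, "wz": 0}
    - {"claw": -0.8, "dx": 0, "dy": 0, "dz": 5, "wx": 0, "wy": 0, "wz": 0}
    - {"claw": -0.8, "dx": 0, "dy": 0, "dz": 5, "wx": 0, "wy": 0, "wz": 0}
    - {"claw": -0.8, "dx": 0, "dy": 0, "dz": 2, "wx": 0, "wy": 0, "wz": 0}
    - {"claw": -0.8, "dx": 0, "dy": 0, "dz": 1, "wx": 0, "wy": 0, "wz": 0}
    - {"claw": 1, "dx": 0, "dy": 0, "dz": 0, "wx": 0, "wy": 0, "wz": 0}
    - {"claw": 1, "dx": 0, "dy": 0, "dz": 0, "wx": 0, "wy": 0, "wz": 0}
    - {"claw": 1, "dx": 0, "dy": 0, "dz": 0, "wx": 0, "wy": 0, "wz": 0}
    - {"claw": 1, "dx": 0, "dy": 0, "dz": 0, "wx": 0, "wy": 0, "wz": 0}

```text
time: 4.53
tool_pos: [437.4, -154.8, 21.3]
ee_rot: [0.709, -0.705, 0.001, -0.001]
ft_force: [-1.0, 2.1, 8.4]
width: 0.576
gripper_force: 52.6
```

>>> play_rows:
  targets:
    - {"claw": 1, "dx": 0, "dy": 0, "dz": -2, "wx": 0, "wy": 0, "wz": 0}
    - {"claw": 1, "dx": 0, "dy": 0, "dz": -2, "wx": 0, "wy": 0, "wz": 0}
    - {"claw": 1, "dx": 3.83, "dy": 2.4, "dz": 0, "wx": 0, "wy": 0, "wz": 0}
    - {"claw": 1, "dx": 3.83, "dy": 2.4, "dz": 0, "wx": 0, "wy": 0, "wz": 0}
    - {"claw": 1, "dx": 3.83, "dy": 2.4, "dz": 0, "wx": 0, "wy": 0, "wz": 0}
    - {"claw": 1, "dx": 3.83, "dy": 2.4, "dz": 0, "wx": 0, "wy": 0, "wz": 0}
    - {"claw": 1, "dx": 0, "dy": 0, "dz": 1, "wx": 0, "wy": 0, "wz": 0}
    - {"claw": 1, "dx": 0, "dy": 0, "dz": 0, "wx": 0, "wy": 0, "wz": 0}

```text
time: 5.52
tool_pos: [341.0, -308.6, 49.9]
ee_rot: [0.709, -0.705, -0.0, 0.0]
ft_force: [-0.1, 0.3, -0.2]
width: 0.576
gripper_force: 52.4
```

```bash
python3 - <<'E'
from h import *
s,c=snap("w2"); go(s,343.5,-308.5,24); print(s["width"],s["gripper_force"])
E
```

```text
psi -1.566 pos [ 341.  -308.6   49.9] shift cm [-0.   -0.25  2.59] 
0.5757419476297259 52.41285408963449
```

View pics/w2.png

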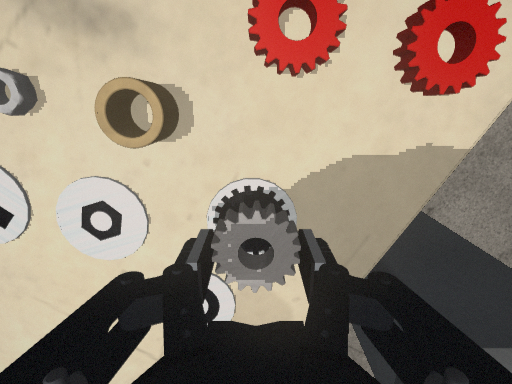

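The gear is held, with its top-face centre at about (256,250). The pad below spans columns 207–297 with its top edge at row 179. The bushing's top face is at (128,112), the nut at (10,92) and the nut pad at (102,219).

```bash
python3 - <<'E'
from h import *
f=np.load("pics/w2.npz")
for n,u,v,z in [("gearheld",256,250,44.6),("padL",207,218,3),("padR",297,218,3),("padT",252,179,3),("bushtop",129,112,30),("Pnut",102,219,3),("Pnuthole",101,221,3),("nutP",8,92,13)]:
    print(n,ray(f,u,v,z).round(1))
E
```

```text
gearheld [ 340.  -309.2   44.6]
padL [ 374.3 -309.9    3. ]
padR [ 310.9 -310.2    3. ]
padT [ 342.6 -338.5    3. ]
bushtop [ 406.8 -382.    30. ]
Pnut [ 448.1 -308.8    3. ]
Pnuthole [ 449.1 -307.3    3. ]
nutP [ 482.  -392.2   13. ]
```

>>> play_rows:
  targets:
    - {"claw": 1, "dx": -0.1, "dy": -0.25, "dz": 1.5, "wx": 0, "wy": 0, "wz": 0}
    - {"claw": 1, "dx": 0, "dy": 0, "dz": 0.8, "wx": 0, "wy": 0, "wz": 0}
    - {"claw": 1, "dx": 0, "dy": 0, "dz": 0.25, "wx": 0, "wy": 0, "wz": 0}
    - {"claw": 1, "dx": 0, "dy": 0, "dz": 0, "wx": 0, "wy": 0, "wz": 0}
    - {"claw": -0.6, "dx": 0, "dy": 0, "dz": 0, "wx": 0, "wy": 0, "wz": 0}
    - {"claw": -0.6, "dx": 0, "dy": 0, "dz": 0, "wx": 0, "wy": 0, "wz": 0}
    - {"claw": -0.6, "dx": 0, "dy": 0, "dz": 0, "wx": 0, "wy": 0, "wz": 0}

```text
time: 6.45
tool_pos: [344.1, -307.7, 25.1]
ee_rot: [0.709, -0.705, 0.0, -0.0]
ft_force: [0.1, 1.2, 0.3]
width: 0.8
gripper_force: 0.0
```

>>> play_rows:
  targets:
    - {"claw": -0.6, "dx": 0, "dy": 0, "dz": -3, "wx": 0, "wy": 0, "wz": 0}
    - {"claw": -0.6, "dx": 0, "dy": 0, "dz": -3, "wx": 0, "wy": 0, "wz": 0}
    - {"claw": -0.6, "dx": 3.74, "dy": -3.18, "dz": 0, "wx": 0, "wy": 0, "wz": 0}
    - {"claw": -0.6, "dx": 3.74, "dy": -3.18, "dz": 0, "wx": 0, "wy": 0, "wz": 0}
    - {"claw": -0.6, "dx": 0, "dy": 0, "dz": 3, "wx": 0, "wy": 0, "wz": 0}
    - {"claw": -0.6, "dx": 0, "dy": 0, "dz": 2.6, "wx": 0, "wy": 0, "wz": 0}
    - {"claw": -0.6, "dx": 0, "dy": 0, "dz": 0.7, "wx": 0, "wy": 0, "wz": 0}
    - {"claw": 1, "dx": 0, "dy": 0, "dz": 0, "wx": 0, "wy": 0, "wz": 0}
    - {"claw": 1, "dx": 0, "dy": 0, "dz": 0, "wx": 0, "wy": 0, "wz": 0}
    - {"claw": 1, "dx": 0, "dy": 0, "dz": 0, "wx": 0, "wy": 0, "wz": 0}

```text
time: 7.7
tool_pos: [408.8, -382.4, 23.1]
ee_rot: [0.709, -0.705, 0.001, -0.0]
ft_force: [-0.7, 1.0, 3.8]
width: 0.402
gripper_force: 50.3
```

>>> play_rows:
  targets:
    - {"claw": 1, "dx": 0, "dy": 0, "dz": -3, "wx": 0, "wy": 0, "wz": 0}
    - {"claw": 1, "dx": 0, "dy": 0, "dz": -3, "wx": 0, "wy": 0, "wz": 0}
    - {"claw": 1, "dx": -4.85, "dy": 0.65, "dz": 0, "wx": 0, "wy": 0, "wz": 0}
    - {"claw": 1, "dx": -4.85, "dy": 0.65, "dz": 0, "wx": 0, "wy": 0, "wz": 0}
    - {"claw": 1, "dx": -4.85, "dy": 0.65, "dz": 0, "wx": 0, "wy": 0, "wz": 0}
    - {"claw": 1, "dx": 0, "dy": 0, "dz": 1, "wx": 0, "wy": 0, "wz": 0}
    - {"claw": 1, "dx": 0, "dy": 0, "dz": 0, "wx": 0, "wy": 0, "wz": 0}

```text
time: 8.57
tool_pos: [387.8, -236.5, 71.8]
ee_rot: [0.71, -0.705, 0.0, -0.0]
ft_force: [0.6, -0.3, -1.3]
width: 0.4
gripper_force: 50.4
```

```bash
python3 - <<'E'
from h import *
s,c=snap("w3"); go(s,388.5,-237,26); print(s["width"],s["gripper_force"])
E
```

```text
psi -1.564 pos [ 387.8 -236.5   71.8] shift cm [ 0.05 -0.07  4.58] 
0.399927257643325 50.40983571961988
```

View pics/w3.png

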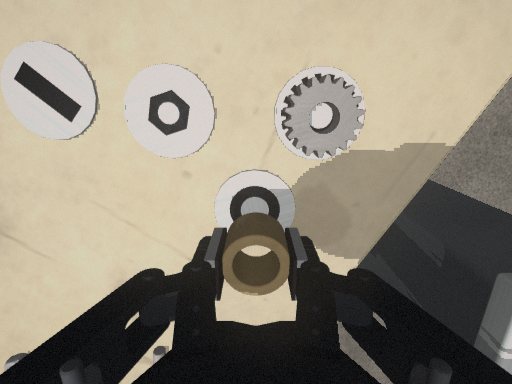

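The gear sits well centred on its pad, whose circle is centred on (320,113). The bushing is held with its top at about (256,264), over its pad (columns 215–295, top row 169). The pin pad is at (48,92) and the nut pad at (169,111).

```bash
python3 - <<'E'
from h import *
f=np.load("pics/w3.npz")
for n,u,v,z in [("bushheld",256,264,78.7),("padL",215,206,3),("padR",295,206,3),("padT",254,169,3),("hole",255,209,3),("Pgear",320.5,113,3),("gear",322,115.5,19),("Pnut",169.5,111,3),("nuthole",169,113,3),("Ppin",48,92,3),("A",18,72.5,3),("B",77,111.5,3)]:
    print(n,ray(f,u,v,z).round(1))
E
```

```text
bushheld [ 386.8 -236.2   78.7]
padL [ 418.6 -238.3    3. ]
padR [ 356.  -238.8    3. ]
padT [ 388.3 -268.2    3. ]
hole [ 387.3 -236.     3. ]
Pgear [ 341.9 -308.8    3. ]
gear [ 344.6 -307.7   19. ]
Pnut [ 447.7 -309.4    3. ]
nuthole [ 448.2 -308.     3. ]
Ppin [ 529.8 -321.2    3. ]
A [ 547.  -333.4    3. ]
B [ 512.4 -308.5    3. ]
```

>>> play_rows:
  targets:
    - {"claw": 1, "dx": 0, "dy": 0, "dz": 2.5, "wx": 0, "wy": 0, "wz": 0}
    - {"claw": 1, "dx": 0, "dy": 0, "dz": 1.5, "wx": 0, "wy": 0, "wz": 0}
    - {"claw": 1, "dx": 0, "dy": 0, "dz": 0.55, "wx": 0, "wy": 0, "wz": 0}
    - {"claw": 1, "dx": 0, "dy": 0, "dz": 0, "wx": 0, "wy": 0, "wz": 0}
    - {"claw": -0.3, "dx": 0, "dy": 0, "dz": 0, "wx": 0, "wy": 0, "wz": 0}
    - {"claw": -0.3, "dx": 0, "dy": 0, "dz": 0, "wx": 0, "wy": 0, "wz": 0}
    - {"claw": -0.3, "dx": 0, "dy": 0, "dz": 0, "wx": 0, "wy": 0, "wz": 0}
    - {"claw": -0.3, "dx": 0, "dy": 0, "dz": -3, "wx": 0, "wy": 0, "wz": 0}
    - {"claw": -0.3, "dx": 0, "dy": 0, "dz": -4, "wx": 0, "wy": 0, "wz": 0}

```text
time: 9.75
tool_pos: [386.9, -236.5, 96.5]
ee_rot: [0.709, -0.705, -0.001, 0.001]
ft_force: [0.8, -0.1, -0.3]
width: 0.653
gripper_force: 0.0
```

>>> play_rows:
  targets:
    - {"claw": -0.3, "dx": 3.1, "dy": -3.35, "dz": 0, "wx": 0, "wy": 0, "wz": 0}
    - {"claw": -0.3, "dx": 3.1, "dy": -3.35, "dz": 0, "wx": 0, "wy": 0, "wz": 0}
    - {"claw": -0.3, "dx": 3.1, "dy": -3.35, "dz": 0, "wx": 0, "wy": 0, "wz": 0}
    - {"claw": -0.3, "dx": 0, "dy": 0, "dz": 0, "wx": 0, "wy": 0, "wz": 0}

```text
time: 10.25
tool_pos: [490.7, -330.8, 95.7]
ee_rot: [0.709, -0.705, 0.0, 0.0]
ft_force: [-0.9, 0.8, -0.9]
width: 0.653
gripper_force: 0.0
```

```bash
python3 - <<'E'
from h import *
s,c=snap("w4"); go(s,487,-393,22)
K,R,t=c["K"],c["R"],c["t"]; q=K@(R@[487,-393,13]+t); u,v=(q[:2]/q[2]).astype(int); print(u,v)
p=cv2.imread("pics/w4.png"); u0,v0=max(u-60,0),max(v-45,0); print(u0,v0)
cv2.imwrite("pics/w4c.png",cv2.resize(p[v0:v0+90,u0:u0+120],None,fx=6,fy=6,interpolation=cv2.INTER_CUBIC))
E
```

```text
psi -1.566 pos [ 490.7 -330.8   95.7] shift cm [6.21 0.41 7.38] 
259 125
199 80
```

View pics/w4c.png

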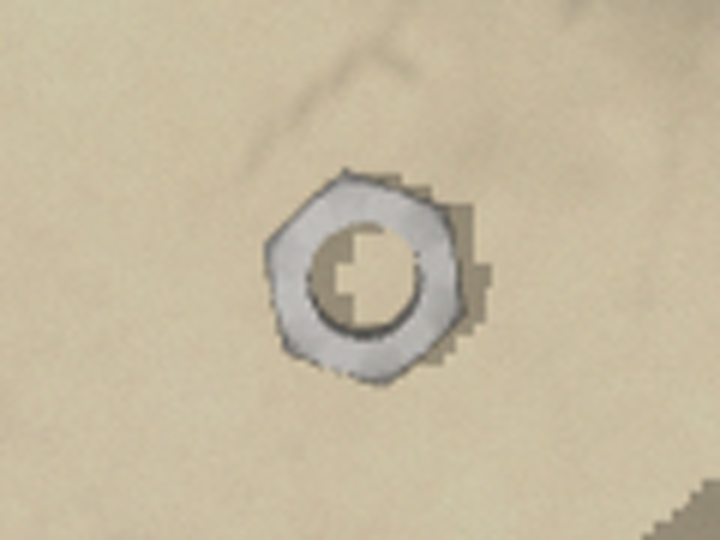

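The crop shows the nut's centre at crop (366,278), which is full-frame (260,126). Its left and right flats are tilted by about 10 degrees, so the tool turns by about -0.17 rad.

```bash
python3 - <<'E'
from h import *
from bench import sensors
f=np.load("pics/w4.npz"); C=[(347,172),(447,210),(463,310),(383,382),(287,348),(268,245)]
W=np.array([ray(f,199+a/6-.4,80+b/6-.4,13) for a,b in C]); m=W.mean(0); print(m.round(1))
e=np.roll(W,-1,0)-W; print(np.degrees(np.arctan2(e[:,1],e[:,0]))%60, np.linalg.norm(e,axis=1).round(1))
go(sensors.sense(),m[0],m[1],22)
E
```

```text
[ 487.1 -392.9   13. ]
[40.35580171 40.87662035 42.34468119 40.96076333 40.3204634  41.81153239] [13.4 12.5 13.7 13.2 13.1 13.3]
psi -1.566 pos [ 489.1 -329.7   95.5] shift cm [6.32 0.22 7.35]
```

>>> play_rows:
  targets:
    - {"claw": -0.2, "dx": 3.2, "dy": 0.1, "dz": 0, "wx": 0, "wy": 0, "wz": 0}
    - {"claw": -0.2, "dx": 3.1, "dy": 0.1, "dz": 0, "wx": 0, "wy": 0, "wz": 0}
    - {"claw": -0.2, "dx": 0, "dy": 0, "dz": 2, "wx": 0, "wy": 0, "wz": -0.183}
    - {"claw": -0.2, "dx": 0, "dy": 0, "dz": 3, "wx": 0, "wy": 0, "wz": 0}
    - {"claw": -0.2, "dx": 0, "dy": 0, "dz": 1.6, "wx": 0, "wy": 0, "wz": 0}
    - {"claw": -0.2, "dx": 0, "dy": 0, "dz": 0.7, "wx": 0, "wy": 0, "wz": 0}
    - {"claw": 1, "dx": 0, "dy": 0, "dz": 0, "wx": 0, "wy": 0, "wz": 0}
    - {"claw": 1, "dx": 0, "dy": 0, "dz": 0, "wx": 0, "wy": 0, "wz": 0}
    - {"claw": 1, "dx": 0, "dy": 0, "dz": 0, "wx": 0, "wy": 0, "wz": 0}

```text
time: 11.42
tool_pos: [487.8, -392.3, 24.3]
ee_rot: [0.771, -0.637, 0.001, -0.0]
ft_force: [0.0, 1.7, 3.9]
width: 0.254
gripper_force: 49.3
```

```bash
python3 - <<'E'
from h import *
from bench import sensors
s=sensors.sense();print(s["width"]);go(s,447.8,-308.5)
E
```

```text
0.2536372578866351
psi -1.382 pos [ 487.8 -392.3   24.3] shift cm [-8.98  2.35 -0.01]
```

>>> play_rows:
  targets:
    - {"claw": 1, "dx": 0, "dy": 0, "dz": -2.5, "wx": 0, "wy": 0, "wz": 0}
    - {"claw": 1, "dx": 0, "dy": 0, "dz": -2.5, "wx": 0, "wy": 0, "wz": 0}
    - {"claw": 1, "dx": -4.5, "dy": 1.2, "dz": 0, "wx": 0, "wy": 0, "wz": 0}
    - {"claw": 1, "dx": -4.5, "dy": 1.2, "dz": 0, "wx": 0, "wy": 0, "wz": 0}
    - {"claw": 1, "dx": 0, "dy": 0, "dz": 1, "wx": 0, "wy": 0, "wz": 0}
    - {"claw": 1, "dx": 0, "dy": 0, "dz": 0, "wx": 0, "wy": 0, "wz": 0}

```text
time: 12.18
tool_pos: [446.9, -308.1, 63.4]
ee_rot: [0.771, -0.637, 0.0, 0.0]
ft_force: [0.6, -0.1, -0.8]
width: 0.256
gripper_force: 49.1
```

```bash
python3 - <<'E'
from h import *
s,c=snap("w5");go(s,447.8,-308.5,27.3); print(s["width"])
E
```

```text
psi -1.381 pos [ 446.9 -308.1   63.4] shift cm [ 0.05 -0.08  3.61] 
0.2557019898743
```

View pics/w5.png

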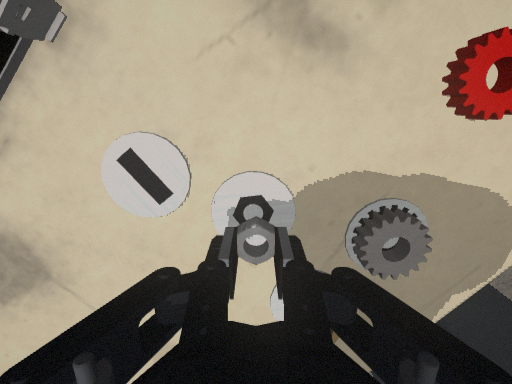

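The nut is held level at (255,242), over its pad at (253,212). I'm lowering it now. The gear's apparent offset on its pad at (390,240) is mostly parallax; I'll check it at the end.

>>> play_rows:
  targets:
    - {"claw": 1, "dx": 0, "dy": -0.08, "dz": 2.0, "wx": 0, "wy": 0, "wz": 0}
    - {"claw": 1, "dx": 0, "dy": 0, "dz": 1.2, "wx": 0, "wy": 0, "wz": 0}
    - {"claw": 1, "dx": 0, "dy": 0, "dz": 0.4, "wx": 0, "wy": 0, "wz": 0}
    - {"claw": 1, "dx": 0, "dy": 0, "dz": 0, "wx": 0, "wy": 0, "wz": 0}
    - {"claw": 0.1, "dx": 0, "dy": 0, "dz": 0, "wx": 0, "wy": 0, "wz": 0}
    - {"claw": 0.1, "dx": 0, "dy": 0, "dz": 0, "wx": 0, "wy": 0, "wz": 0}
    - {"claw": 0.1, "dx": 0, "dy": 0, "dz": 0, "wx": 0, "wy": 0, "wz": 0}
    - {"claw": 0.1, "dx": 0, "dy": 0, "dz": -3, "wx": 0, "wy": 0, "wz": 0}
    - {"claw": 0.1, "dx": 0, "dy": 0, "dz": -4, "wx": 0, "wy": 0, "wz": 0}

```text
time: 13.35
tool_pos: [446.7, -307.8, 97.2]
ee_rot: [0.771, -0.637, -0.001, 0.001]
ft_force: [0.2, -0.3, 0.3]
width: 0.452
gripper_force: 0.0
```

```bash
python3 - <<'E'
from h import *
from bench import sensors
go(sensors.sense(),476.5,-77.5,22,psi=-1.67)
E
```

```text
psi -1.382 pos [ 446.7 -307.8   97.2] shift cm [-22.05  -7.27   7.53] wz 0.288
```

>>> play_rows:
  targets:
    - {"claw": 0.1, "dx": -5.51, "dy": -1.82, "dz": 0, "wx": 0, "wy": 0, "wz": 0}
    - {"claw": 0.1, "dx": -5.51, "dy": -1.82, "dz": 0, "wx": 0, "wy": 0, "wz": 0}
    - {"claw": 0.1, "dx": -5.51, "dy": -1.82, "dz": 0, "wx": 0, "wy": 0, "wz": 0}
    - {"claw": 0.1, "dx": -5.51, "dy": -1.82, "dz": 0, "wx": 0, "wy": 0, "wz": 0}
    - {"claw": 0.1, "dx": 0, "dy": 0, "dz": 1.5, "wx": 0, "wy": 0, "wz": 0.145}
    - {"claw": 0.1, "dx": 0, "dy": 0, "dz": 1.5, "wx": 0, "wy": 0, "wz": 0.145}
    - {"claw": 0.1, "dx": 0, "dy": 0, "dz": 0, "wx": 0, "wy": 0, "wz": 0}

```text
time: 14.22
tool_pos: [476.8, -77.8, 66.6]
ee_rot: [-0.671, 0.741, 0.001, -0.001]
ft_force: [0.2, -0.4, 0.5]
width: 0.452
gripper_force: 0.0
```

```bash
python3 - <<'E'
from h import *
s,c=snap("w6");go(s,476.5,-77.5,21)
E
```

```text
psi -1.670 pos [476.8 -77.8  66.6] shift cm [-0.03  0.02  4.56]
```

View pics/w6.png

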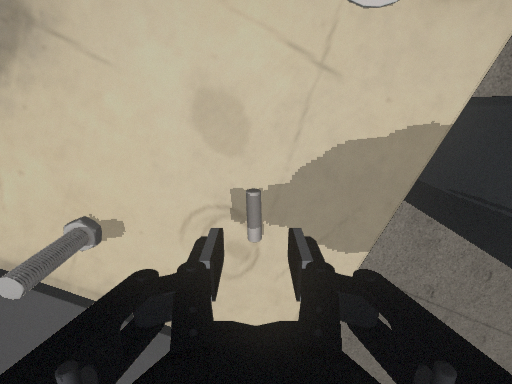

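The pin runs from (254,188) to (255,241), lined up between the jaws. The bolt at (85,232) is well clear.

```bash
python3 - <<'E'
from h import *
f=np.load("pics/w6.npz")
print(ray(f,254,188,8),ray(f,255,241,8))
E
```

```text
[474.92281119 -97.77715068   8.        ] [478.47541591 -54.94036881   8.        ]
```

>>> play_rows:
  targets:
    - {"claw": 0.1, "dx": 0, "dy": 0, "dz": 2.5, "wx": 0, "wy": 0, "wz": 0}
    - {"claw": 0.1, "dx": 0, "dy": 0, "dz": 1.5, "wx": 0, "wy": 0, "wz": 0}
    - {"claw": 0.1, "dx": 0, "dy": 0, "dz": 0.55, "wx": 0, "wy": 0, "wz": 0}
    - {"claw": 1, "dx": 0, "dy": 0, "dz": 0, "wx": 0, "wy": 0, "wz": 0}
    - {"claw": 1, "dx": 0, "dy": 0, "dz": 0, "wx": 0, "wy": 0, "wz": 0}
    - {"claw": 1, "dx": 0, "dy": 0, "dz": 0, "wx": 0, "wy": 0, "wz": 0}
    - {"claw": 1, "dx": 0, "dy": 0, "dz": 0, "wx": 0, "wy": 0, "wz": 0}

```text
time: 15.15
tool_pos: [478.1, -77.9, 22.6]
ee_rot: [-0.671, 0.742, -0.0, 0.001]
ft_force: [-0.9, 0.1, 6.2]
width: 0.109
gripper_force: 49.8
```

```bash
python3 - <<'E'
from h import *
from bench import sensors
s=sensors.sense();print(s["width"]);go(s,529.7,-321,psi=-.63)
E
```

```text
0.10888780456098134
psi -1.671 pos [478.1 -77.9  22.6] shift cm [ 2.367e+01 -7.570e+00  1.000e-02] wz -1.041
```

>>> play_rows:
  targets:
    - {"claw": 1, "dx": 0, "dy": 0, "dz": -3, "wx": 0, "wy": 0, "wz": 0}
    - {"claw": 1, "dx": 0, "dy": 0, "dz": -3, "wx": 0, "wy": 0, "wz": 0}
    - {"claw": 1, "dx": 4.73, "dy": -1.51, "dz": 0, "wx": 0, "wy": 0, "wz": 0}
    - {"claw": 1, "dx": 4.73, "dy": -1.51, "dz": 0, "wx": 0, "wy": 0, "wz": 0}
    - {"claw": 1, "dx": 4.73, "dy": -1.51, "dz": 0, "wx": 0, "wy": 0, "wz": 0}
    - {"claw": 1, "dx": 4.73, "dy": -1.51, "dz": 0, "wx": 0, "wy": 0, "wz": 0}
    - {"claw": 1, "dx": 4.73, "dy": -1.51, "dz": 0, "wx": 0, "wy": 0, "wz": 0}
    - {"claw": 1, "dx": 0, "dy": 0, "dz": 0, "wx": 0, "wy": 0, "wz": -0.17}
    - {"claw": 1, "dx": 0, "dy": 0, "dz": 0, "wx": 0, "wy": 0, "wz": -0.17}
    - {"claw": 1, "dx": 0, "dy": 0, "dz": 0, "wx": 0, "wy": 0, "wz": -0.17}

```text
time: 16.4
tool_pos: [528.5, -321.0, 81.6]
ee_rot: [0.837, -0.547, -0.0, -0.0]
ft_force: [0.0, -0.3, -0.7]
width: 0.108
gripper_force: 49.0
```

>>> play_rows:
  targets:
    - {"claw": 1, "dx": 0, "dy": 0, "dz": 0, "wx": 0, "wy": 0, "wz": -0.17}
    - {"claw": 1, "dx": 0, "dy": 0, "dz": 0, "wx": 0, "wy": 0, "wz": -0.17}
    - {"claw": 1, "dx": 0, "dy": 0, "dz": 0, "wx": 0, "wy": 0, "wz": -0.17}
    - {"claw": 1, "dx": 0, "dy": 0, "dz": 0, "wx": 0, "wy": 0, "wz": 0}

```text
time: 16.9
tool_pos: [528.8, -320.7, 81.8]
ee_rot: [0.947, -0.321, -0.0, -0.0]
ft_force: [-0.4, -0.1, -0.2]
width: 0.109
gripper_force: 49.0
```

```bash
python3 - <<'E'
from h import *
s,c=snap("w7");go(s,529.7,-321,25.6,psi=-.646); print(s["width"])
E
```

```text
psi -0.653 pos [ 528.8 -320.7   81.8] shift cm [ 0.1  -0.03  5.62] wz -0.007
0.10943778995099361
```

View pics/w7.png

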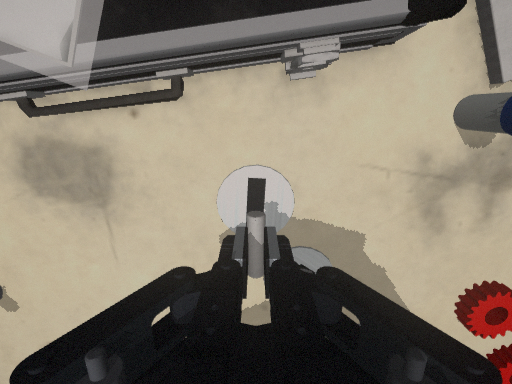

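The pin lies along its silhouette, whose far end is at (257,178). The pad spans columns 217–294 with its top at row 165.

```bash
python3 - <<'E'
from h import *
f=np.load("pics/w7.npz")
L,R_,T,E=[ray(f,*q,3) for q in [(217,201),(294,201),(255.5,165),(257,178)]]
m=(L+R_)/2; ax=np.array([np.cos(-.653),np.sin(-.653),0]); print(L,R_,T-32*ax,E-21.5*ax)
# held pin far end, top z
print(ray(f,256,212,81.8-22.6+11)-20*ax, ray(f,256,276,81.8-22.6+11))
E
```

```text
[ 549.22548822 -297.10242289    3.        ] [ 511.01471768 -347.14301225    3.        ] [ 528.56013101 -320.90696881    3.        ] [ 527.7964085  -321.83380353    3.        ]
[ 528.58221087 -321.32007125   70.2       ] [ 511.35116492 -308.20541107   70.2       ]
```

Pad centre and held pin agree to within about 1 mm. I'm lowering, releasing and lifting away.

>>> play_rows:
  targets:
    - {"claw": 1, "dx": 0, "dy": 0, "dz": 3.0, "wx": 0, "wy": 0, "wz": 0}
    - {"claw": 1, "dx": 0, "dy": 0, "dz": 2, "wx": 0, "wy": 0, "wz": 0}
    - {"claw": 1, "dx": 0, "dy": 0, "dz": 0.58, "wx": 0, "wy": 0, "wz": 0}
    - {"claw": 1, "dx": 0, "dy": 0, "dz": 0, "wx": 0, "wy": 0, "wz": 0}
    - {"claw": 0.4, "dx": 0, "dy": 0, "dz": 0, "wx": 0, "wy": 0, "wz": 0}
    - {"claw": 0.4, "dx": 0, "dy": 0, "dz": 0, "wx": 0, "wy": 0, "wz": 0}
    - {"claw": 0.4, "dx": 0, "dy": 0, "dz": 0, "wx": 0, "wy": 0, "wz": 0}
    - {"claw": 0.4, "dx": 0, "dy": 0, "dz": -4, "wx": 0, "wy": 0, "wz": 0}
    - {"claw": 0.4, "dx": 0, "dy": 0, "dz": -5, "wx": 0, "wy": 0, "wz": 0}
    - {"claw": 0.4, "dx": 0, "dy": 0, "dz": -5, "wx": 0, "wy": 0, "wz": 0}

```text
time: 18.2
tool_pos: [528.5, -320.8, 167.4]
ee_rot: [0.947, -0.32, -0.0, 0.0]
ft_force: [1.4, -0.8, -0.6]
width: 0.302
gripper_force: 0.0
```

>>> play_rows:
  targets:
    - {"claw": 0.4, "dx": -4, "dy": 0, "dz": -3, "wx": 0, "wy": 0, "wz": 0}
    - {"claw": 0.4, "dx": -4, "dy": 0, "dz": -3, "wx": 0, "wy": 0, "wz": 0}
    - {"claw": 0.4, "dx": -4, "dy": 0, "dz": -3, "wx": 0, "wy": 0, "wz": 0}
    - {"claw": 0.4, "dx": -4, "dy": 0, "dz": 0, "wx": 0, "wy": 0, "wz": 0}
    - {"claw": 0.4, "dx": 0, "dy": 0, "dz": 0, "wx": 0, "wy": 0, "wz": 0}
    - {"claw": 0.4, "dx": 0, "dy": 0, "dz": 0, "wx": 0, "wy": 0, "wz": 0}

```text
time: 18.95
tool_pos: [401.9, -223.8, 256.5]
ee_rot: [0.947, -0.32, 0.001, -0.0]
ft_force: [1.5, -0.0, -0.1]
width: 0.298
gripper_force: 0.0
```

```bash
python3 - <<'E'
from h import *
s,c=snap("w8"); p=cv2.imread("pics/w8.png"); print(s["tool_pos"])
cv2.imwrite("pics/w8c.png",cv2.resize(p[20:320,110:510],None,fx=2,fy=2,interpolation=cv2.INTER_CUBIC))
E
```

```text
[ 401.91161746 -223.80203451  256.46523285]
```

View pics/w8c.png

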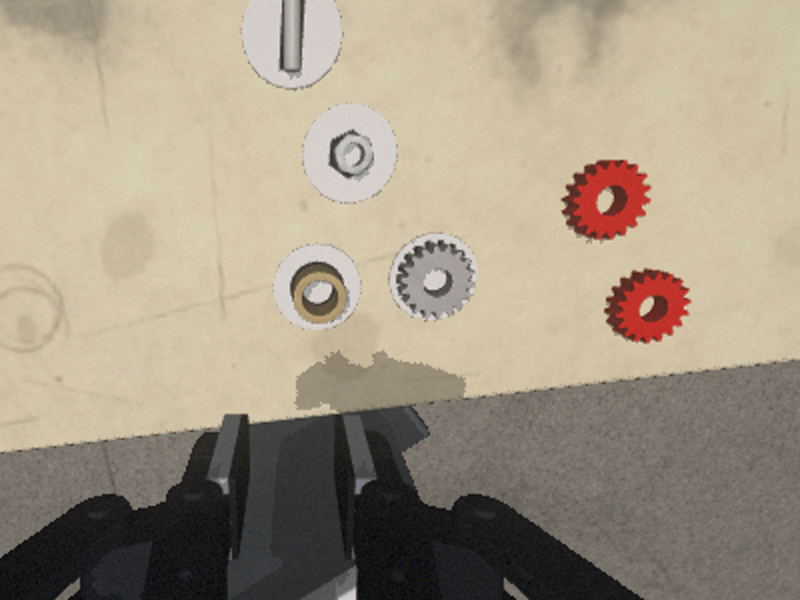

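All four parts sit on their own pads: bushing top (320,296) on pad (317,287), gear (436,280) on (433,276), nut (352,154) on (350,153), and the pin along its mark at (291,30). I'm checking the offsets once before handing in.

```bash
python3 - <<'E'
from h import *
f=np.load("pics/w8.npz")
r=lambda a,z: ray(f,110+a[0]/2,20+a[1]/2,z)[:2]
for n,a,z,b in [("bush",(320,296),33,(317,287)),("gear",(437,279),19,(433,276)),("nut",(353,155),16,(350,153))]:
    A,B=r(a,z),r(b,3); print(n,A.round(1),B.round(1),np.linalg.norm(A-B).round(1))
print("pin end",r((290,70),10),"pad edges",r((242,37),3),r((343,37),3),r((292,89),3))
from bench import manip; print(manip.finish_job())
E
```

```text
bush [ 387.  -237.1] [ 387.1 -236.4] 0.7
gear [ 344.5 -307.3] [ 342.9 -307.8] 1.7
nut [ 445.9 -308.2] [ 447.6 -308.7] 1.7
pin end [ 511.35043262 -306.47345023] pad edges [ 545.74585667 -294.40256068] [ 506.93324358 -345.33630792] [ 502.58564435 -301.4047456 ]
the job is handed in; nothing more can be done
None
```

The gear, bushing, nut and pin are each on their own pad, and the job was handed in at about 19 s of the 86 s. In the last picture the gear, bushing and nut measured within 2 mm of centre, and the pin lay along its silhouette. I did not touch the vial, the bolt or the red gears. The hand-in call gave no verdict.

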